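# Lock the shaker's hold-down bolt into the bench strut

## Task

The orbital shaker walks unless both its feet are held down. Take the red-handled hold-down bolt from the holder and, clear of the near blue foot, lower its nut into the near rail's slot with the handle along the rail until its flange rests on the rail, then turn it a quarter turn clockwise (seen from above) so that the handle lies square across the rail. Tug it up until you feel the nut catch under the lips, slide it so raised into the foot's U-slot until you feel it firmly home, without ramming it, and let it down onto the foot; leave the round knob and the bottle alone.

Things in the scene. Friction and masses are not known exactly. Their poses are not given: they have to be found in the camera images.
- hold_down: Loose red-handled hold-down bolt, about 0.25 kg, 80 mm tall overall, standing in the holder. Origin: centre of the underside of its steel flange (disc 32 mm across, 5 mm thick). z up along the stud; x along both the handle and the nut. A 14 mm sleeve joins flange and handle; below the flange a 10 mm stud carries the nut.
- handle (a point): Middle of the bolt's red handle bar, 43 mm above the bolt's origin, same axes. The bar is 80 mm long (x), 16 mm wide (y), 26 mm high (30 to 56 mm above the origin).
- nut (a point): Centre of the bolt's channel nut, 19.5 mm below the bolt's origin, same axes: 36 mm long (x), 20 mm wide (y), 8 mm thick (15.5 to 23.5 mm below the flange). Two opposite corners are cut back: in the rail it turns only clockwise seen from above and stops on the rail's walls just past a quarter turn (about 93 degrees); the other way it jams at about 35 degrees.
- foot_home (a point): Where the bolt's axis stands when fully home, its stud touching the closed end of the near foot's U-slot; on the near rail's centre line, level with the rail's top, 41 mm above the bench. Fixed. y along the rail towards the shaker (the way in), x across towards the far rail, z up. The foot's upright and the shaker's flank (205 mm high) begin 85 mm beyond (+y).
- foot_mouth (a point): Mouth of the near foot's U-slot, 30 mm before foot_home, at rail-top level, same axes. The foot is a blue steel plate 5 mm thick, 50 mm wide (x), lying on the rail's top; its U-slot is 13 mm wide and opens away from the shaker. The flange must be lifted over the plate to enter.
- foot: The near foot itself: fixed blue steel angle bracket on the shaker's flank, its plate lying on the near rail with the U-slot in it. Origin on the bench 41 mm below foot_home, axes the same.
- rail_free (a point): Point on the centre line of the near rail's free part, 90 mm before foot_home, at rail-top level, same axes. Aluminium strut 41 x 41 mm, open slot 22 mm wide along its top, lips 7 mm deep, inside 37 mm wide, free of the foot from 170 to 0 mm before the mouth. With the flange on the rail the nut hangs 8.5 mm under the lips; once turned it lifts that much, then catches.
- shaker: The shaker, white and blue, 310 x 300 mm, 205 mm high on its two rails, with both feet; fixed to the bench. Origin on the bench 41 mm below foot_home, axes the same. Its far rail (190 mm away in x) carries an already fitted bolt with a grey handle.
- holder: Grey plastic hardware holder, fixed, 215 mm long (x) by 74 mm (y) by 40 mm high; origin at the centre of its underside. Two pockets 44 x 25 mm (long side along x), 34 mm deep, 52 mm either side of the centre along x; one holds the red-handled bolt, handle within 0.1 rad of the holder's length, the other the round knob.
- round_knob: Loose round black knob, 46 mm across, 34 mm high over the holder, standing in the holder's other pocket; origin at the centre of its flange underside. To be left there.
- bottle: Loose amber glass bottle, 64 mm across, 150 mm tall; origin at the centre of its underside. To be left alone.
Mind the look-alikes: they are no part of the job. What is shaped like the hold_down but green or purple is not meant.

How it is judged:
By the outcome, as a careful person would: the job done as asked, in the order asked, and still so for the second after the job is handed in, with the robot touching nothing.
It also fails if it takes over 64 s, if anything falls off the work surface, if the arm or the gripper's body presses on something with over 40 N, if the wrist force passes 120 N, or if a joint passes its speed limit or range.

## Robot

A 6-joint arm with a two-finger parallel gripper is mounted at the origin on the work surface. World frame = base frame: x ahead of the robot, y to its left, z up, the work surface at z = 0. Lengths are in m, angles in rad, forces in N, time in s.
With the tool pointing down it reaches from about 0.25 to 0.725 m from the base axis. Payload 4 kg.
Tool frame: the origin (TCP) lies midway between the tips of the shut fingers; the grasp point (between the pads) lies bot.pinch_z behind it (bot.pinch_z is the distance from the TCP to the grasp point, in m); z points along the fingers, y is the direction in which the jaws open and shut (so a half turn about z gives the same grasp; the last joint's range is limited). The gripper opens to 85 mm and grips with 20 to 120 N. Pads are 22 mm wide; open, the fingers measure 114 mm over their backs; the gripper's body (76 mm by 85 mm) begins 54 mm behind the grasp point. The pads swing forward as they close: fully open they stand 13 mm farther back than shut.
Start: joints at [-1.238, 0.241, 0.005, 1.335, 0, 1.571], TCP at [0.163, -0.473, 0.231] pointing down, gripper open.
Joint ranges: [-2.72, 2.72], [-1.05, 1.87], [-1.09, 1.28], [-1.99, 2.15], [-1.42, 1.44], [-3.14, 3.14]. Speed limits (rad/s): [2.79, 2.79, 3.14, 3.14, 3.14, 3.14].

## Interface

Orientations are given as a unit quaternion [x, y, z, w].
In Python, from workcell import bot gives the robot as it stands. The module is installed in compiled form; this text tells all that it offers.
- The arm moves only by the tool move_arm, never from a script. Its argument "series" is a list that holds one entry, the list of rows, each a list of 7 numbers: the shift along the world's x, y, z in cm, then the turn, a rotation vector about the world's x, y, z in degrees, then the opening, from 0 (shut) to 1 (fully open). A call has exactly 5 rows; each row shifts and turns the pose as measured when the row begins; what a row does not reach is not made up. A row lasts 1/10 s, in which the tool goes at most 50 mm and 8.59 degrees, less where a joint would pass 70% of its speed; a pose out of reach is approached as far as the arm can. A call with a gripper value outside its range is refused whole. The fingers move at their own pace and stop on an object; the grip force is fixed at half the most. Time passes only in rows, so rows that do not move let the fingers close, or fill a call up. It gives the time, the measured TCP pose, the force and the opening at its end, in the units of the state.
- bot.get_obs(): the state, without advancing time (a new reading comes with each control period).
- bot.camera(name): name is "scene" or "top"; returns (picture, depth): 480x640x3 uint8, red, green, blue; 480x640 float32, m along the optical axis (not along the pixel's ray), 0 where there is no reading.
- bot.camera_info(name): a dict with "vfov" (degrees; the focal length in pixels is half the picture's height over the tangent of half this angle, whatever the lens; pixels are square), "cx", "cy" (the principal point, pixels), "k1" (the pictures are not rectified: a ray, as slopes to the right and down, at radius r is drawn at 1 + k1 r^2 times it, then the intrinsics apply), "cam_to_world" (4x4, takes a point from camera to world coordinates). Camera axes: x right, y down, z forward; pixel columns grow to the right and rows downward; lengths in m; the calibration is good to about 2 mm. A picture is of the moment at which its call begins. camera_info takes no time and is no camera call.
- bot.job_done(): hands the job in, once; it reports no verdict.
Trained networks look in the newest picture that a camera, given by its name, has taken for a name from the list of things; names that differ only in an ending like _2 or _b are one class to them, and where a whole thing is asked for, a point or a joint stands for the part that bears it (a point fixed in the world has none). Each returns a list of dicts, best first, with "confidence" (0 to 1); they miss things now and then, are a little off and sometimes report something else, mostly with a low value. They report only what shows in the picture. A call takes as long as a camera call. They do not tell look-alikes from the thing itself.
- bot.find_in(camera, target): "at" ([x, y, z] in m, in world coordinates, good to about 4 mm: the middle of the surface that is visible of it).
The state is a dict: "clock": time; "joint_pos": joint angles; "joint_vel": joint speeds; "tau": joint torques, N m; "eef_pos": TCP position; "tool_rot": TCP orientation; "ft_force": force on the tool from outside, world axes, zero at the start; "ft_torque": the same for the moment, N m; "grip_width": finger opening in m.
Only numpy, scipy, OpenCV 4.12 (cv2) and the standard library are available. Lean on these libraries where they do the work, as an engineer would, in place of code of your own. Each camera call takes 0.05 s, during which the arm holds its last target.

## Working session

There is one attempt and no reset: what is moved stays moved. The work goes in short steps, Python scripts to look and compute and a tool call to move; the robot and the scene stay as the last step left them, time stands still between calls to the robot, and variables do not carry over. Pictures are saved under pics/ and viewed, and the job is handed in when it is done.

Besides the shell and the picture viewer there is one more tool, called after "Emit:" as a command line: name --argument value ..., lists and objects as JSON in quotes. move_arm: Moves the arm, as the interface text tells. Its arguments: {"type":"object","properties":{"series":{"type":"array","items":{"type":"array","items":{"type":"array","items":{"type":"number"}}}}},"required":["series"]}

```bash
mkdir -p pics; cat > h.py <<'E'
from workcell import bot
import numpy as np, cv2
def shot(cam,fn=None):
    p,d=bot.camera(cam)
    np.savez('%s.npz'%cam,p=p,d=d)
    if fn: cv2.imwrite('pics/'+fn,p[:,:,::-1])
    return p,d
def load(cam):
    z=np.load('%s.npz'%cam); return z['p'],z['d']
def rays(cam):
    i=bot.camera_info(cam); f=240/np.tan(np.radians(i['vfov'])/2)
    K=np.array([[f,0,i['cx']],[0,f,i['cy']],[0,0,1.]])
    return i,K
def deproj(cam,uv,dep):
    i,K=rays(cam); uv=np.asarray(uv,float).reshape(-1,2); dep=np.asarray(dep,float).ravel()
    xd=(uv-[K[0,2],K[1,2]])/K[0,0]
    x=xd.copy()
    for _ in range(30):
        x=xd/(1+i['k1']*(x**2).sum(1,keepdims=True))
    P=np.c_[x*dep[:,None],dep]
    T=np.array(i['cam_to_world']); return P@T[:3,:3].T+T[:3,3]
def cloud(cam,d):
    v,u=np.mgrid[:480,:640]
    return deproj(cam,np.c_[u.ravel(),v.ravel()],d.ravel()).reshape(480,640,3)
def proj(cam,P):
    i,K=rays(cam);T=np.linalg.inv(np.array(i['cam_to_world']))
    p=np.asarray(P).reshape(-1,3)@T[:3,:3].T+T[:3,3]; x=p[:,:2]/p[:,2:]
    x=x*(1+i['k1']*(x**2).sum(1,keepdims=True)); return x*K[0,0]+[K[0,2],K[1,2]]
def st():
    o=bot.get_obs(); print({k:np.round(v,4).tolist() for k,v in o.items() if k in('clock','joint_pos','eef_pos','tool_rot','ft_force','ft_torque','grip_width')})
E
python3 - <<'E'
from h import *
st(); print(bot.pinch_z)
for c in('scene','top'):
    i=bot.camera_info(c); print(c,i['vfov'],i['k1'],np.round(i['cam_to_world'],3).tolist())
    shot(c,c+'0.png')
    for t in('hold_down','handle','foot','holder','round_knob','bottle','shaker','foot_home','foot_mouth','rail_free'):
        r=bot.find_in(c,t); print(t,[(np.round(x['at'],3).tolist(),round(x['confidence'],2),proj(c,x['at']).round().tolist()) for x in r[:4]])
st()
E
```

```text
{'clock': 0.0, 'joint_pos': [-1.238, 0.2414, 0.0037, 1.3352, -0.0, 1.5708], 'eef_pos': [0.1631, -0.4719, 0.2304], 'tool_rot': [0.9862, 0.1656, -0.0002, -0.0011], 'ft_force': [0.1661, 0.6593, 0.8314], 'ft_torque': [-0.011, -0.0171, 0.0055], 'grip_width': 0.0851}
0.0187
scene 50.086507053617055 -0.07925438815027373 [[0.315, 0.821, -0.476, 1.096], [0.949, -0.271, 0.161, -0.267], [0.003, -0.502, -0.865, 0.972], [0.0, 0.0, 0.0, 1.0]]
hold_down [([0.403, -0.408, 0.082], 0.67, [[154.0, 194.0]]), ([0.574, -0.264, 0.092], 0.63, [[238.0, 240.0]])]
handle [([0.547, -0.395, 0.071], 0.93, [[173.0, 252.0]]), ([0.404, -0.408, 0.078], 0.93, [[155.0, 195.0]]), ([0.575, -0.268, 0.092], 0.81, [[236.0, 241.0]])]
foot [([0.544, 0.188, 0.047], 0.88, [[436.0, 183.0]]), ([0.698, 0.261, 0.183], 0.64, [[519.0, 194.0]])]
holder [([0.55, -0.26, 0.038], 0.72, [[241.0, 242.0]])]
round_knob [([0.476, -0.26, 0.075], 0.69, [[230.0, 204.0]])]
bottle [([0.796, -0.197, 0.102], 0.64, [[304.0, 330.0]])]
shaker [([0.698, 0.263, 0.184], 0.59, [[520.0, 194.0]]), ([0.577, -0.269, 0.093], 0.42, [[236.0, 241.0]])]
foot_home [(
[... 811 characters left out ...]
knob [([0.467, -0.257, 0.074], 0.87, [[410.0, 318.0]]), ([0.67, 0.256, 0.184], 0.4, [[104.0, 192.0]])]
bottle [([0.764, -0.187, 0.104], 0.88, [[372.0, 152.0]])]
shaker [([0.667, 0.256, 0.178], 0.86, [[106.0, 195.0]])]
foot_home [([0.666, 0.257, 0.186], 0.64, [[103.0, 195.0]])]
foot_mouth [([0.666, 0.253, 0.191], 0.87, [[104.0, 194.0]]), ([0.571, -0.269, 0.092], 0.74, [[418.0, 260.0]])]
rail_free [([0.669, 0.255, 0.183], 0.85, [[105.0, 193.0]])]
{'clock': 1.1, 'joint_pos': [-1.238, 0.2406, 0.005, 1.3352, 0.0, 1.5708], 'eef_pos': [0.1634, -0.4726, 0.2313], 'tool_rot': [0.9862, 0.1656, 0.0, -0.0], 'ft_force': [0.1649, 0.009, 0.325], 'ft_torque': [0.0159, -0.0004, -0.0047], 'grip_width': 0.0854}
```

View pics/scene0.png

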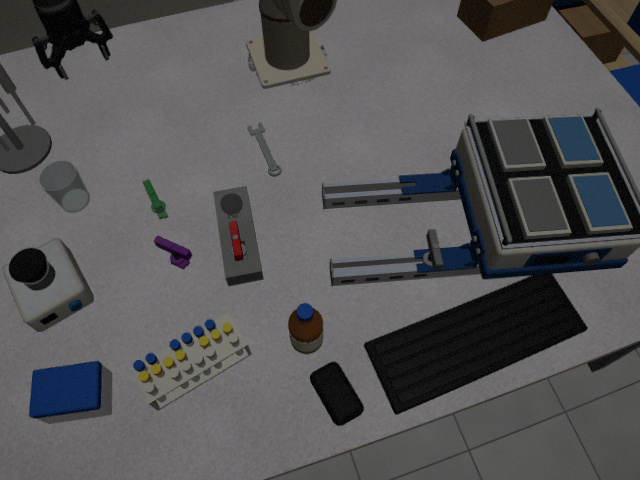

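View pics/top0.png

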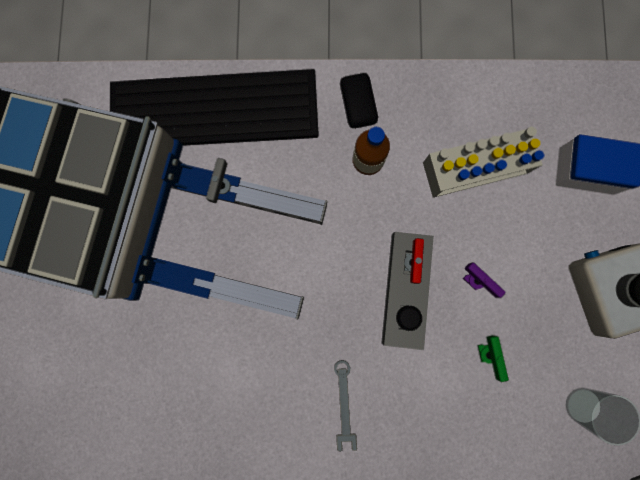

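The top view shows these candidates: the red handle in the holder at (418,261), purple at (485,280), green at (498,358), and the fitted grey one on the far rail at (217,180). I choose the red one. The near rail runs from (303,303) to its foot mouth at about (195,283). Next I measure both closely.

```bash
python3 - <<'E'
from h import *
p,d=load('top'); C=cloud('top',d)
a=cv2.resize(p[225:345,370:450],None,fx=5,fy=5,interpolation=cv2.INTER_CUBIC)
cv2.imwrite('pics/crop_red.png',a[:,:,::-1])
a=cv2.resize(p[250:325,140:310],None,fx=4.6,fy=4.6,interpolation=cv2.INTER_CUBIC)
cv2.imwrite('pics/crop_rail.png',np.clip(a[:,:,::-1].astype(float)*1.4,0,255).astype(np.uint8))
for cam in('top','scene'):
    p,d=load(cam); C=cloud(cam,d); hsv=cv2.cvtColor(p,cv2.COLOR_RGB2HSV)
    m=((hsv[...,0]<8)|(hsv[...,0]>172))&(hsv[...,1]>150)&(hsv[...,2]>60)&(d>0)
    n,l,s,c=cv2.connectedComponentsWithStats(m.astype(np.uint8))
    k=1+np.argmax(s[1:,4]); m=l==k; P=C[m]
    print(cam,'red px',s[k],'z pct',np.percentile(P[:,2],[5,50,90,97]).round(4))
    zt=np.percentile(P[:,2],90); Q=P[abs(P[:,2]-zt)<.006]
    r=cv2.minAreaRect((Q[:,:2]*1000).astype(np.float32)); print('red rect',r, 'mean',Q.mean(0).round(4))
    u,sv,vt=np.linalg.svd(Q[:,:2]-Q[:,:2].mean(0),full_matrices=False); print('dir',vt[0])
    m=(abs(C[...,2]-.040)<.004)&(d>0)
    # holder region
    H=m&(C[...,0]>.35)&(C[...,0]<.7)&(C[...,1]>-.33)&(C[...,1]<-.2); Q=C[H]
    print('holder',len(Q),cv2.minAreaRect((Q[:,:2]*1000).astype(np.float32)),np.median(Q[:,2]))
    R=(C[...,2]>.034)&(C[...,2]<.052)&(C[...,0]>.45)&(C[...,0]<.62)&(C[...,1]>-.08)&(C[...,1]<.24)&(d>0)
    Q=C[R]; print('rail',len(Q),cv2.minAreaRect((Q[:,:2]*1000).astype(np.float32)),np.percentile(Q[:,2],[5,50,95]).round(4))
    blue=R&(hsv[...,0]>95)&(hsv[...,0]<130)&(hsv[...,1]>150); Q=C[blue]; print('blue',len(Q),cv2.minAreaRect((Q[:,:2]*1000).astype(np.float32)),np.percentile(Q[:,2],[5,50,95]).round(4))
    b=(C[...,2]<.02)&(d>0)&(C[...,1]>-.2)&(C[...,1]<.1)&(C[...,0]>.3)&(C[...,0]<.45); print('bench z',np.median(C[b][:,2]))
E
```

```text
top red px [412 238  12  45 354] z pct [0.094  0.0966 0.0983 0.099 ]
red rect ((570.0664672851562, -268.54681396484375), (15.928888320922852, 78.77944946289062), 84.9161148071289) mean [ 0.5695 -0.2678  0.0965]
dir [-0.99615094  0.08765445]
holder 3367 ((518.1932373046875, -261.8743591308594), (74.8157730102539, 215.7702178955078), 84.24261474609375) 0.040633986160192426
rail 2421 ((515.4683837890625, 83.06806182861328), (289.42291259765625, 50.303131103515625), 76.2732162475586) [0.0398 0.0452 0.0486]
blue 1312 ((536.214111328125, 167.54339599609375), (115.61264038085938, 47.65846252441406), 76.69824981689453) [0.0443 0.0467 0.049 ]
bench z 0.0006515405317056855
scene red px [229 221  13  35 239] z pct [0.0929 0.0957 0.0981 0.0989]
red rect ((570.2972412109375, -269.02886962890625), (15.0648775100708, 79.21456909179688), 85.06306457519531) mean [ 0.5712 -0.269   0.0958]
dir [ 0.99589249 -0.09054363]
holder 2261 ((517.1201782226562, -262.6058654785156), (74.54753875732422, 219.0838165283203), 84.25389099121094) 0.03990878774732376
rail 1776 ((516.5977172851562, 88.89974212646484), (302.91693115234375, 53.301490783691406), 76.53849792480469) [0.0363 0.0432 0.0483]
blue 847 ((536.98583984375, 168.5602569580078), (119.07099914550781, 50.73416519165039), 76.53849792480469) [0.0428 0.0457 0.049 ]
bench z 8.962938200318682e-05
```

```bash
python3 -c "
import cv2;print(cv2.imread('pics/crop_red.png').shape,cv2.imread('pics/crop_rail.png').shape)"
```

```text
(600, 400, 3) (345, 782, 3)
```

View pics/crop_red.png

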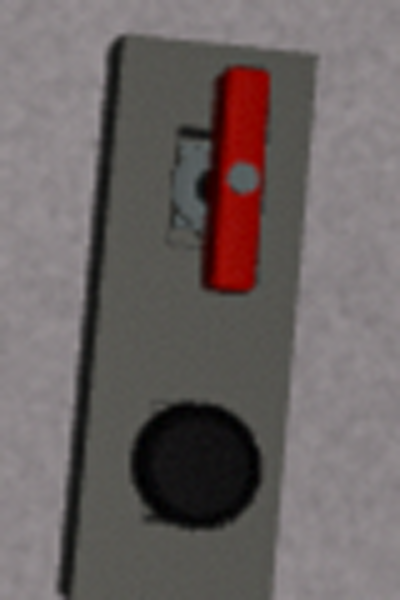

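View pics/crop_rail.png

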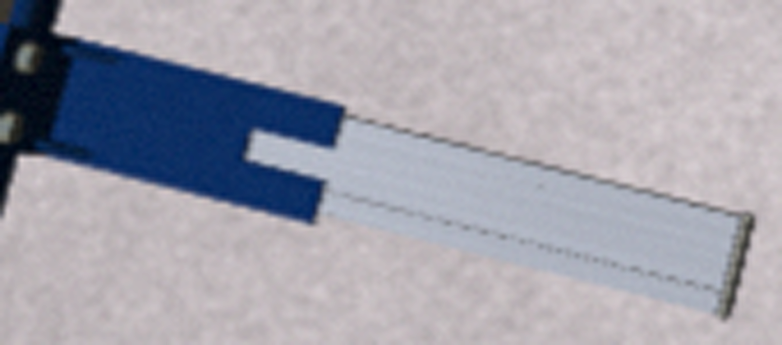

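The crop confirms a red bar with its steel screw at crop (243,178), standing in the pocket, and the knob in the other pocket. In the rail crop, the mouth of the U-slot is at about (330,165) and its closed end at about (248,145). I now refine the rail's centre line with depth profiles.

```bash
python3 - <<'E'
from h import *
th=np.radians(76.5); ey=np.array([np.cos(th),np.sin(th)]); ex=np.array([ey[1],-ey[0]])
o=np.array([.5297,.1404])
for cam in('top','scene'):
    p,d=load(cam); C=cloud(cam,d)
    hsv=cv2.cvtColor(p,cv2.COLOR_RGB2HSV)
    X=(C[...,:2]-o)@ex*1000; Y=(C[...,:2]-o)@ey*1000; Z=C[...,2]*1000
    m=(d>0)&(Y>-190)&(Y<-40)&(abs(X)<40)
    print(cam)
    for x in range(-32,34,3):
        k=m&(abs(X-x)<1.5)
        if k.sum(): print(x,k.sum(),np.percentile(Z[k],[10,50,90]).round(1),end=' | ')
    print()
    for y0,y1 in((-190,-140),(-140,-90),(-90,-40)):
        k=(d>0)&(Y>y0)&(Y<y1)&(abs(X)<40)&(Z>36)&(Z<46); print(y0,np.percentile(X[k],[1,99]).round(1),len(X[k]))
    for y0,y1 in((-20,20),(20,60)):
        k=(d>0)&(Y>y0)&(Y<y1)&(abs(X)<45)&(Z>41)&(Z<54); print('foot',y0,np.percentile(X[k],[1,99]).round(1))
    blue=(hsv[...,0]>95)&(hsv[...,0]<130)&(hsv[...,1]>150)&(d>0)&(Z>41)&(Z<54)
    for x0,x1 in((-24,-10),(-4,4),(10,24)):
        k=blue&(X>x0)&(X<x1)&(Y<60); print('blue starts',x0,np.sort(Y[k])[[0,2,5]].round(1))
    k=(d>0)&(abs(X)<20)&(Z>36)&(Z<46); print('rail end',np.sort(Y[k])[[0,3,8]].round(1))
E
```

```text
top
-32 115 [-1.4  0.7  2.6] | -29 118 [-1.5  0.6  2.9] | -26 113 [-0.7  1.   2.7] | -23 41 [-1.4  1.   2.9] | -20 85 [39.6 41.4 43.2] | -17 128 [39.7 41.6 43.3] | -14 148 [ 2.9 41.4 43.4] | -11 195 [ 1.3  4.9 42.2] | -8 113 [1.  3.3 5.1] | -5 118 [1.  3.1 5. ] | -2 116 [1.1 3.1 5. ] | 1 113 [1.4 3.6 5.4] | 4 114 [1.3 3.1 4.9] | 7 116 [1.2 3.6 5.1] | 10 62 [ 1.9  4.  41.4] | 13 127 [39.9 41.9 44. ] | 16 123 [39.8 41.8 43.6] | 19 135 [38.7 41.3 43.6] | 22 141 [-1.2  0.9 25.2] | 25 113 [-1.2  0.8  2.6] | 28 112 [-1.6  0.7  2.3] | 31 112 [-1.2  0.5  2.7] | 
-190 [-20.1  20.6] 276
-140 [-20.3  20.5] 269
-90 [-20.4  20.4] 269
foot -20 [-24.9  24.4]
foot 20 [-24.6  24.6]
blue starts -24 [-30.  -28.8 -28.1]
blue starts -4 [5.5 6.  7.8]
blue starts 10 [-29.4 -29.2 -28.8]
rail end [-791.3 -761.2 -755.1]
scene
-23 35 [ 2.8 15.6 38.9] | -20 308 [ 2.1 13.3 39.8] | -17 222 [ 2.5 20.  41.8] | -14 106 [32.6 39.4 42.1] | -11 102 [36.  39.3 42.6] | -8 2 [39.1 39.9 40.7] | 10 30 [38.3 40.3 41.3] | 13 79 [38.3 40.5 43.2] | 16 109 [18.4 39.5 42.5] | 19 546 [ 1.8 21.2 39.1] | 22 243 [-1.  15.5 37.4] | 25 80 [-2.6 -0.   2.5] | 28 76 [-2.6 -0.4  1.4] | 31 66 [-2.8 -0.2  2.3] | 
-190 [-21.9  21.6] 214
-140 [-22.5  21.9] 211
-90 [-21.2  21.2] 211
foot -20 [-25.8  24.9]
foot 20 [-26.4  24.9]
blue starts -24 [-29.9 -29.1 -27. ]
blue starts -4 [5.9 7.2 9.1]
blue starts 10 [-30.4 -29.9 -28.1]
rail end [-792.2 -788.4 -778.8]
```

Emit:
move_arm --series '[[[4.1,2.0,0,0,0,-4,1],[4.1,2.0,0,0,0,-4,1],[4.1,2.0,0,0,0,-4,1],[4.1,2.0,0,0,0,-4,1],[4.1,2.0,0,0,0,-4,1]]]'

```text
clock: 1.6
eef_pos: [0.3691, -0.3727, 0.2317]
tool_rot: [1.0, -0.023, -0.0, 0.001]
ft_force: [0.5, -0.1, 0.4]
grip_width: 0.0853
```

```bash
python3 - <<'E'
from h import *
st()
E
```

```text
{'clock': 1.6, 'joint_pos': [-0.7887, 0.2882, 0.0695, 1.3508, -0.0025, 2.3981], 'eef_pos': [0.3691, -0.3727, 0.2317], 'tool_rot': [0.9997, -0.0226, -0.0004, 0.0014], 'ft_force': [0.4631, -0.0728, 0.4365], 'ft_torque': [-0.1002, -0.0346, -0.0393], 'grip_width': 0.0853}
```

Emit:
move_arm --series '[[[4,2,0,0,0,8.5,1],[4,2,0,0,0,8.5,1],[4,2,0,0,0,8.5,1],[4,2,0,0,0,8.5,1],[4,2,0,0,0,8.5,1]]]'

```text
clock: 2.1
eef_pos: [0.5772, -0.2673, 0.232]
tool_rot: [0.938, 0.347, 0.001, 0.002]
ft_force: [0.2, 0.8, 0.8]
grip_width: 0.085
```

Emit:
move_arm --series '[[[0,0,-1,0,0,8.5,1],[0,0,-1,0,0,8.5,1],[0,0,-1,0,0,8.5,1],[0,0,-1,0,0,8.5,1],[0,0,-1,0,0,8.5,1]]]'

```text
clock: 2.6
eef_pos: [0.5856, -0.2614, 0.1788]
tool_rot: [0.745, 0.667, 0.003, 0.002]
ft_force: [0.5, -1.1, 0.7]
grip_width: 0.0856
```

Emit:
move_arm --series '[[[0,0,0,0,0,8.5,1],[0,0,0,0,0,8.5,1],[0,0,0,0,0,8.5,1],[0,0,0,0,0,8.5,1],[0,0,0,0,0,8.5,1]]]'

```text
clock: 3.1
eef_pos: [0.5842, -0.2604, 0.1746]
tool_rot: [0.45, 0.893, 0.002, -0.002]
ft_force: [-0.1, 0.6, 0.7]
grip_width: 0.0855
```

Emit:
move_arm --series '[[[0,0,0,0,0,8.5,1],[0,0,0,0,0,8.5,1],[0,0,0,0,0,8.5,1],[0,0,0,0,0,8.5,1],[0,0,0,0,0,8.5,1]]]'

```text
clock: 3.6
eef_pos: [0.5841, -0.2604, 0.1735]
tool_rot: [0.091, 0.996, 0.001, -0.004]
ft_force: [0.7, -0.0, -0.2]
grip_width: 0.0856
```

```bash
cat >> h.py <<'E'
from scipy.spatial.transform import Rotation as Ro
def err(tx,ty,tz,yaw):
    o=bot.get_obs(); R=Ro.from_quat(o['tool_rot'])
    y=np.radians(yaw); Rt=Ro.from_matrix(np.c_[[np.cos(y),np.sin(y),0],[np.sin(y),-np.cos(y),0],[0,0,-1]])
    rv=np.degrees((Rt*R.inv()).as_rotvec())
    print('t',round(o['clock'],2),'pos',o['eef_pos'].round(4) if hasattr(o['eef_pos'],'round') else o['eef_pos'],'todo cm',((np.array([tx,ty,tz])-o['eef_pos'])*100).round(2),'deg',rv.round(2),'F',np.round(o['ft_force'],1),'T',np.round(o['ft_torque'],2),'w',round(o['grip_width'],4))
E
python3 - <<'E'
from h import *
st(); err(.570,-.2687,.064,175)
E
```

```text
{'clock': 3.6, 'joint_pos': [-0.419, 0.5546, 0.3238, 1.3478, -0.0008, -0.2366], 'eef_pos': [0.5841, -0.2604, 0.1735], 'tool_rot': [0.0911, 0.9958, 0.0009, -0.0038], 'ft_force': [0.7372, -0.0468, -0.1979], 'ft_torque': [0.0079, 0.015, 0.0355], 'grip_width': 0.0856}
t 3.6 pos [ 0.5841 -0.2604  0.1735] todo cm [ -1.41  -0.83 -10.95] deg [-0.12 -0.43  5.45] F [ 0.7 -0.  -0.2] T [0.01 0.01 0.04] w 0.0856
```

Emit:
move_arm --series '[[[-1.4,-0.8,-1,0,0,3,1],[0,0,-2,0,0,0,1],[0,0,-2,0,0,0,1],[0,0,0,0,0,0,1],[0,0,0,0,0,0,1]]]'

```text
clock: 4.1
eef_pos: [0.5704, -0.2689, 0.1229]
tool_rot: [0.062, 0.998, 0.0, -0.003]
ft_force: [-0.3, -0.6, -0.7]
grip_width: 0.0854
```

```bash
python3 - <<'E'
from h import *
err(.570,-.2687,.064,175); shot('top','g1.png'); shot('scene','g1s.png')
E
```

```text
t 4.1 pos [ 0.5704 -0.2689  0.1229] todo cm [-0.04  0.02 -5.89] deg [-0.06 -0.33  2.14] F [-0.3 -0.6 -0.7] T [-0.   -0.03  0.02] w 0.0854
```

View pics/g1s.png

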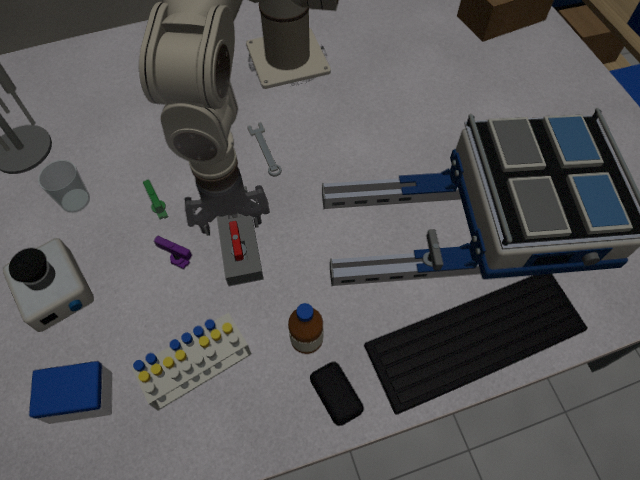

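The gripper at (228,205) straddles the red handle at (236,238), and its jaws open across the bar. I'm going down.

Emit:
move_arm --series '[[[0,0,-2,0,0,2,1],[0,0,-2,0,0,0,1],[0,0,-1.2,0,0,0,1],[0,0,-0.3,0,0,0,1],[0,0,0,0,0,0,1]]]'

```text
clock: 4.7
eef_pos: [0.5749, -0.2704, 0.0729]
tool_rot: [0.044, 0.999, -0.002, 0.003]
ft_force: [-0.0, -0.0, 0.7]
grip_width: 0.0855
```

```bash
python3 - <<'E'
from h import *
err(.570,-.2687,.064,175)
E
```

```text
t 4.7 pos [ 0.5749 -0.2704  0.0729] todo cm [-0.49  0.17 -0.89] deg [0.23 0.29 0.02] F [-0.  -0.   0.7] T [0.01 0.01 0.04] w 0.0855
```

Emit:
move_arm --series '[[[-0.4,0.15,-0.5,0,0,0,1],[0,0,-0.3,0,0,0,1],[0,0,0,0,0,0,1],[0,0,0,0,0,0,1],[0,0,0,0,0,0,1]]]'

```text
clock: 5.2
eef_pos: [0.5723, -0.2696, 0.0674]
tool_rot: [0.044, 0.999, -0.003, 0.005]
ft_force: [0.6, 0.7, -0.4]
grip_width: 0.0853
```

```bash
python3 - <<'E'
from h import *
err(.570,-.2687,.064,175)
E
```

```text
t 5.2 pos [ 0.5723 -0.2696  0.0674] todo cm [-0.23  0.09 -0.34] deg [0.35 0.54 0.02] F [ 0.6  0.7 -0.4] T [0.01 0.07 0.03] w 0.0853
```

Emit:
move_arm --series '[[[-0.3,0.1,-0.4,0.3,0.5,0,1],[0,0,0,0,0,0,1],[0,0,0,0,0,0,1],[0,0,0,0,0,0,0],[0,0,0,0,0,0,0]]]'

```text
clock: 5.7
eef_pos: [0.5692, -0.2687, 0.0634]
tool_rot: [0.044, 0.999, -0.0, 0.0]
ft_force: [0.3, -0.5, 0.4]
grip_width: 0.059
```

Emit:
move_arm --series '[[[0,0,0,0,0,0,0],[0,0,0,0,0,0,0],[0,0,0,0,0,0,0],[0,0,0,0,0,0,0],[0,0,0,0,0,0,0]]]'

```text
clock: 6.2
eef_pos: [0.5694, -0.2687, 0.0636]
tool_rot: [0.044, 0.999, -0.0, 0.0]
ft_force: [-0.2, 0.1, 0.2]
grip_width: 0.0148
```

```bash
python3 - <<'E'
from h import *
err(.570,-.2687,.064,175)
E
```

```text
t 6.2 pos [ 0.5694 -0.2687  0.0636] todo cm [0.06 0.   0.04] deg [0.04 0.04 0.03] F [-0.2  0.1  0.2] T [ 0.02 -0.02 -0.  ] w 0.0148
```

Emit:
move_arm --series '[[[0,0,0,0,0,0,0],[0,0,0.5,0,0,0,0],[0,0,1,0,0,0,0],[0,0,2,0,0,0,0],[0,0,2,0,0,0,0]]]'

```text
clock: 6.7
eef_pos: [0.5653, -0.2668, 0.1159]
tool_rot: [0.044, 0.999, 0.002, -0.005]
ft_force: [0.1, -1.2, -2.1]
grip_width: 0.0152
```

```bash
python3 - <<'E'
from h import *
err(.5110,.0626,.13,256.5)
E
```

```text
t 6.7 pos [ 0.5653 -0.2668  0.1159] todo cm [-5.43 32.94  1.41] deg [ 0.21 -0.66 81.52] F [ 0.1 -1.2 -2.1] T [-0.03 -0.06  0.02] w 0.0152
```

Emit:
move_arm --series '[[[-0.2,2,2,0,0,8,0],[-0.6,3.3,0.5,0,0,8,0],[-0.6,3.3,0,0,0,8,0],[-0.6,3.3,0,0,0,8,0],[-0.6,3.3,0,0,0,8,0]]]'

```text
clock: 7.2
eef_pos: [0.5412, -0.1163, 0.1487]
tool_rot: [-0.309, 0.951, -0.002, -0.0]
ft_force: [0.3, 1.1, -2.7]
grip_width: 0.0152
```

Emit:
move_arm --series '[[[-0.6,3.3,0,0,0,8,0],[-0.6,3.3,0,0,0,8,0],[-0.6,3.3,0,0,0,8,0],[-0.6,3.3,0,0,0,8,0],[-0.2,1.5,0,0,0,4,0]]]'

```text
clock: 7.7
eef_pos: [0.5126, 0.0385, 0.1526]
tool_rot: [-0.6, 0.8, -0.002, 0.002]
ft_force: [0.6, -1.3, -2.9]
grip_width: 0.0151
```

Emit:
move_arm --series '[[[0,0,0,0,0,0,0],[0,0,0,0,0,0,0],[0,0,0,0,0,0,0],[0,0,0,0,0,0,0],[0,0,0,0,0,0,0]]]'

```text
clock: 8.2
eef_pos: [0.5127, 0.0384, 0.1544]
tool_rot: [-0.6, 0.8, -0.003, 0.003]
ft_force: [0.4, -0.1, -2.3]
grip_width: 0.0154
```

```bash
python3 - <<'E'
from h import *
err(.5110,.0626,.13,256.5)
E
```

```text
t 8.2 pos [0.5127 0.0384 0.1544] todo cm [-0.17  2.42 -2.44] deg [0.08 0.44 2.83] F [ 0.4 -0.1 -2.3] T [-0.01  0.03 -0.05] w 0.0154
```

Emit:
move_arm --series '[[[-0.2,2.4,-1,0,0.4,2.8,0],[0,0,-1,0,0,0,0],[0,0,0,0,0,0,0],[0,0,0,0,0,0,0],[0,0,0,0,0,0,0]]]'

```text
clock: 8.7
eef_pos: [0.5117, 0.0591, 0.134]
tool_rot: [-0.616, 0.787, -0.001, -0.0]
ft_force: [0.4, 0.3, -2.7]
grip_width: 0.0152
```

```bash
python3 - <<'E'
from h import *
err(.5110,.0626,.13,256.5)
th=np.radians(76.5); ey=np.array([np.cos(th),np.sin(th)]); ex=np.array([ey[1],-ey[0]]); o=np.array([.5297,.1404])
for cam in('top','scene'):
    p,d=shot(cam,'h_%s.png'%cam); C=cloud(cam,d); hsv=cv2.cvtColor(p,cv2.COLOR_RGB2HSV)
    m=((hsv[...,0]<8)|(hsv[...,0]>172))&(hsv[...,1]>150)&(hsv[...,2]>40)&(d>0)
    P=C[m]; print(cam,m.sum(),'ztop',np.percentile(P[:,2],[5,50,95]).round(4))
    if len(P)>20:
        r=cv2.minAreaRect((P[:,:2]*1000).astype(np.float32)); print(r); c=np.array(r[0])/1000-o; print('XY',c@ex*1000,c@ey*1000)
    q=proj(cam,[.511,.0626,.1]).ravel().astype(int)
    a=p[max(q[1]-70,0):q[1]+70,max(q[0]-90,0):q[0]+90]
    cv2.imwrite('pics/hc_%s.png'%cam,np.clip(cv2.resize(a,None,fx=4,fy=4)[:,:,::-1].astype(float)*1.4,0,255))
E
```

```text
t 8.7 pos [0.5117 0.0591 0.134 ] todo cm [-0.07  0.35 -0.4 ] deg [0.15 0.06 0.39] F [ 0.4  0.3 -2.7] T [ 0.04 -0.01  0.04] w 0.0152
top 149 ztop [0.1624 0.1669 0.1699]
((505.8193054199219, 31.978923797607422), (23.589637756347656, 16.38102149963379), 80.18277740478516)
XY 2.089528495844699 -111.00023067172896
scene 219 ztop [0.147  0.1644 0.1689]
((523.2619018554688, 49.97084045410156), (73.04719543457031, 67.10601043701172), 51.75096893310547)
XY 14.850055073065732 -89.43353883316416[ WARN:0@1.914] global loadsave.cpp:1063 imwrite_ Unsupported depth image for selected encoder is fallbacked to CV_8U.
```

View pics/hc_scene.png

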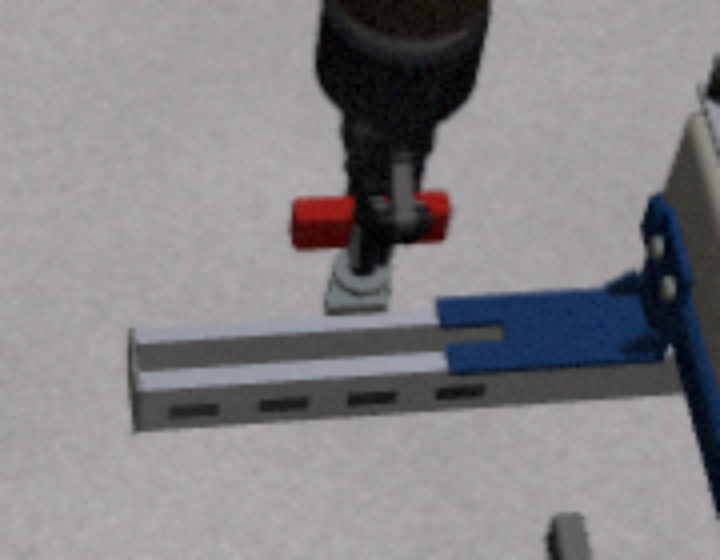

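View pics/hc_top.png

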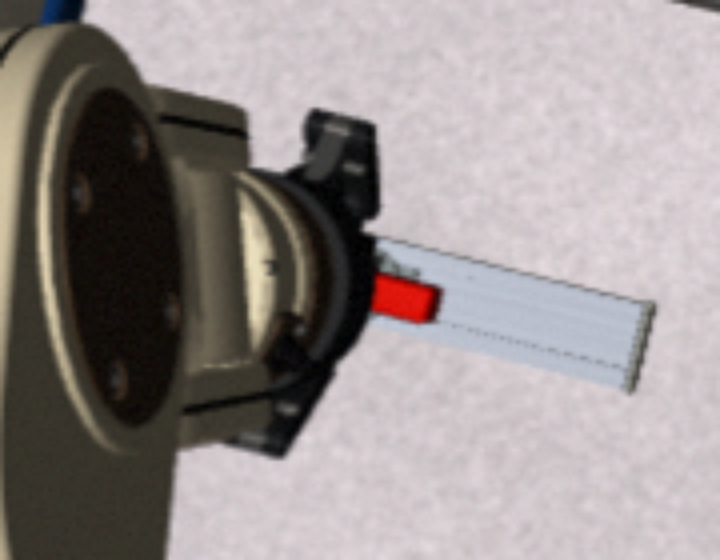

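The scene crop shows the bolt upright above the near rail, its handle along the rail and its nut above the slot at crop (358,300). The foot mouth at (440,330) is well clear. I'm aligning and lowering.

Emit:
move_arm --series '[[[-0.05,0.35,-1.3,0.1,0,0.4,0],[0,0,-1.3,0,0,0,0],[0,0,-0.8,0,0,0,0],[0,0,0,0,0,0,0],[0,0,0,0,0,0,0]]]'

```text
clock: 9.3
eef_pos: [0.5133, 0.0619, 0.1016]
tool_rot: [-0.618, 0.786, -0.002, 0.003]
ft_force: [0.4, 0.2, -2.2]
grip_width: 0.0153
```

```bash
cat >> h.py <<'E'
def ef(yaw,X,Y,z,th=76.5):
    t=np.radians(th); ey=np.array([np.cos(t),np.sin(t)]); ex=np.array([ey[1],-ey[0]]); o=np.array([.5297,.1404])
    p=np.array(bot.get_obs()['eef_pos'])[:2]-o
    f=np.array(bot.get_obs()['ft_force'])[:2]
    print('foot-frame X,Y mm',(p@ex*1000).round(2),(p@ey*1000).round(2),'F across,along',(f@ex).round(1),(f@ey).round(1))
    g=o+ex*X/1000+ey*Y/1000; err(g[0],g[1],z,yaw)
E
python3 - <<'E'
from h import *
ef(256.5,0,-80,.09)
E
```

```text
foot-frame X,Y mm 2.42 -80.19 F across,along 0.3 0.2
t 9.3 pos [0.5133 0.0619 0.1016] todo cm [-0.23  0.08 -1.16] deg [0.01 0.39 0.1 ] F [ 0.4  0.2 -2.2] T [0.   0.02 0.01] w 0.0153
```

Emit:
move_arm --series '[[[-0.3,0.1,-0.6,0,0.4,0.1,0],[0,0,0,0,0,0,0],[0,0,0,0,0,0,0],[0,0,0,0,0,0,0],[0,0,0,0,0,0,0]]]'

```text
clock: 9.8
eef_pos: [0.5113, 0.063, 0.0969]
tool_rot: [-0.619, 0.785, -0.001, 0.001]
ft_force: [0.4, -1.3, -2.4]
grip_width: 0.0153
```

```bash
python3 - <<'E'
from h import *
ef(256.5,0,-80,.09)
E
```

```text
foot-frame X,Y mm 0.17 -79.55 F across,along 0.7 -1.2
t 9.8 pos [0.5113 0.063  0.0969] todo cm [-0.03 -0.04 -0.69] deg [-0.01  0.13 -0.  ] F [ 0.4 -1.3 -2.4] T [ 0.04  0.01 -0.05] w 0.0153
```

Well aligned. I'm lowering slowly to feel for entry, which should start at TCP z of about 0.0876.

Emit:
move_arm --series '[[[-0.05,0,-0.4,0,0.1,0,0],[-0.05,0,-0.4,0,0,0,0],[-0.05,0,-0.4,0,0,0,0],[0,0,0,0,0,0,0],[0,0,0,0,0,0,0]]]'

```text
clock: 10.3
eef_pos: [0.5096, 0.063, 0.0838]
tool_rot: [-0.619, 0.785, -0.0, 0.0]
ft_force: [0.1, -0.3, -3.1]
grip_width: 0.0155
```

```bash
python3 - <<'E'
from h import *
ef(256.5,0,-80,.0641)
E
```

```text
foot-frame X,Y mm -1.47 -79.94 F across,along 0.2 -0.3
t 10.3 pos [0.5096 0.063  0.0838] todo cm [ 0.14 -0.04 -1.97] deg [-0.01  0.02 -0.01] F [ 0.1 -0.3 -3.1] T [-0.02 -0.22  0.02] w 0.0155
```

Emit:
move_arm --series '[[[0.1,0,-0.2,0,0,0,0],[0,0,-0.3,0,0,0,0],[0,0,-0.3,0,0,0,0],[0,0,0,0,0,0,0],[0,0,0,0,0,0,0]]]'

```text
clock: 10.8
eef_pos: [0.5108, 0.063, 0.075]
tool_rot: [-0.619, 0.785, -0.0, 0.0]
ft_force: [-0.2, 0.6, -2.6]
grip_width: 0.0151
```

```bash
python3 - <<'E'
from h import *
ef(256.5,0,-80,.0641)
E
```

```text
foot-frame X,Y mm -0.3 -79.67 F across,along -0.4 0.6
t 10.8 pos [0.5108 0.063  0.075 ] todo cm [ 0.02 -0.04 -1.09] deg [-0.    0.02 -0.  ] F [-0.2  0.6 -2.6] T [0.04 0.   0.01] w 0.0151
```

Emit:
move_arm --series '[[[0,0,-0.3,0,0,0,0],[0,0,-0.3,0,0,0,0],[0,0,-0.2,0,0,0,0],[0,0,0,0,0,0,0],[0,0,0,0,0,0,0]]]'

```text
clock: 11.3
eef_pos: [0.5108, 0.063, 0.0663]
tool_rot: [-0.619, 0.785, -0.0, 0.0]
ft_force: [0.3, -0.4, -2.9]
grip_width: 0.0156
```

```bash
python3 - <<'E'
from h import *
ef(256.5,0,-80,.0641)
E
```

```text
foot-frame X,Y mm -0.33 -79.63 F across,along 0.4 -0.3
t 11.3 pos [0.5108 0.063  0.0663] todo cm [ 0.02 -0.04 -0.22] deg [-0.01  0.02 -0.01] F [ 0.3 -0.4 -2.9] T [ 0.01 -0.04 -0.02] w 0.0156
```

Inserted freely. Now I feel for flange contact in small steps.

Emit:
move_arm --series '[[[0,0,-0.1,0,0,0,0],[0,0,-0.1,0,0,0,0],[0,0,0,0,0,0,0],[0,0,0,0,0,0,0],[0,0,0,0,0,0,0]]]'

```text
clock: 11.8
eef_pos: [0.5112, 0.0631, 0.0646]
tool_rot: [-0.619, 0.785, -0.0, 0.001]
ft_force: [-0.3, 0.6, -2.6]
grip_width: 0.0151
```

```bash
python3 - <<'E'
from h import *
ef(256.5,0,-80,.0641)
E
```

```text
foot-frame X,Y mm 0.04 -79.51 F across,along -0.4 0.5
t 11.8 pos [0.5112 0.0631 0.0646] todo cm [-0.02 -0.05 -0.05] deg [-0.01  0.08 -0.  ] F [-0.3  0.6 -2.6] T [ 0.02  0.03 -0.01] w 0.0151
```

Emit:
move_arm --series '[[[0,0,-0.07,0,0,0,0],[0,0,-0.05,0,0,0,0],[0,0,0,0,0,0,0],[0,0,0,0,0,0,0],[0,0,0,0,0,0,0]]]'

```text
clock: 12.3
eef_pos: [0.5113, 0.0631, 0.0645]
tool_rot: [-0.619, 0.785, -0.001, 0.001]
ft_force: [-0.9, 0.0, 0.4]
grip_width: 0.0151
```

```bash
python3 - <<'E'
from h import *
ef(256.5,0,-80,.0641)
E
```

```text
foot-frame X,Y mm 0.16 -79.46 F across,along -0.9 -0.2
t 12.3 pos [0.5113 0.0631 0.0645] todo cm [-0.03 -0.05 -0.04] deg [-0.02  0.13 -0.  ] F [-0.9  0.   0.4] T [-0.    0.29  0.02] w 0.0151
```

Contact is felt: Fz rose from −2.6 to +0.4 at z=0.0645, so the flange rests on the rail. Now I turn clockwise.

Emit:
move_arm --series '[[[0,0,0,0,0,-4,0],[0,0,0,0,0,-6,0],[0,0,0,0,0,-6,0],[0,0,0,0,0,-6,0],[0,0,0,0,0,-4,0]]]'

```text
clock: 12.8
eef_pos: [0.5121, 0.0618, 0.0645]
tool_rot: [-0.418, 0.908, -0.002, 0.001]
ft_force: [-0.7, -0.4, 0.0]
grip_width: 0.015
```

```bash
python3 - <<'E'
from h import *
ef(166.5,0,-80,.0645)
E
```

```text
foot-frame X,Y mm 1.25 -80.58 F across,along -0.6 -0.6
t 12.8 pos [0.5121 0.0618 0.0645] todo cm [-0.11  0.09 -0.  ] deg [ 2.900e-01  3.000e-02 -6.293e+01] F [-0.7 -0.4  0. ] T [-0.03  0.08  0.02] w 0.015
```

Emit:
move_arm --series '[[[-0.1,0.05,0,0.2,0,-6,0],[0,0,0,0,0,-6,0],[0,0,0,0,0,-6,0],[0,0,0,0,0,-6,0],[0,0,0,0,0,-4,0]]]'

```text
clock: 13.3
eef_pos: [0.5112, 0.0623, 0.0645]
tool_rot: [-0.176, 0.984, -0.001, 0.001]
ft_force: [-0.4, -0.5, 0.7]
grip_width: 0.0149
```

```bash
python3 - <<'E'
from h import *
ef(166.5,0,-80,.0645)
E
```

```text
foot-frame X,Y mm 0.27 -80.2 F across,along -0.2 -0.6
t 13.3 pos [0.5112 0.0623 0.0645] todo cm [-0.02  0.03 -0.  ] deg [  0.1    0.08 -33.73] F [-0.4 -0.5  0.7] T [0.11 0.19 0.03] w 0.0149
```

Emit:
move_arm --series '[[[0,0,0,0,0,-6,0],[0,0,0,0,0,-6,0],[0,0,0,0,0,-6,0],[0,0,0,0,0,-5,0],[0,0,0,0,0,-3,0]]]'

```text
clock: 13.8
eef_pos: [0.5116, 0.0633, 0.0645]
tool_rot: [0.06, 0.998, -0.0, 0.001]
ft_force: [-0.9, 1.7, 0.6]
grip_width: 0.0149
```

```bash
python3 - <<'E'
from h import *
ef(166.5,0,-80,.0645)
E
```

```text
foot-frame X,Y mm 0.36 -79.21 F across,along -1.3 1.4
t 13.8 pos [0.5116 0.0633 0.0645] todo cm [-0.05 -0.07 -0.  ] deg [ 0.01  0.09 -6.65] F [-0.9  1.7  0.6] T [0.21 0.32 0.03] w 0.0149
```

Emit:
move_arm --series '[[[0,0,0,0,0,-3.5,0],[0,0,0,0,0,-2.8,0],[0,0,0,0,0,0,0],[0,0,0,0,0,0,0],[0,0,0,0,0,0,0]]]'

```text
clock: 14.3
eef_pos: [0.5114, 0.064, 0.0645]
tool_rot: [0.116, 0.993, 0.001, 0.001]
ft_force: [-0.5, -0.4, 0.4]
grip_width: 0.015
```

```bash
python3 - <<'E'
from h import *
ef(166.5,0,-80,.0645)
E
```

```text
foot-frame X,Y mm 0.07 -78.54 F across,along -0.4 -0.5
t 14.3 pos [0.5114 0.064  0.0645] todo cm [-0.04 -0.14 -0.  ] deg [-0.06  0.07 -0.2 ] F [-0.5 -0.4  0.4] T [ 0.04  0.19 -0.04] w 0.015
```

Turned a quarter with no resistance. Now I tug up: the nut should catch 8.5 mm higher, at TCP z of about 0.073.

Emit:
move_arm --series '[[[0,0,0.2,0,0,0,0],[0,0,0.2,0,0,0,0],[0,0,0.15,0,0,0,0],[0,0,0,0,0,0,0],[0,0,0,0,0,0,0]]]'

```text
clock: 14.8
eef_pos: [0.5114, 0.0638, 0.0695]
tool_rot: [0.115, 0.993, 0.0, 0.0]
ft_force: [-0.2, -1.0, -2.9]
grip_width: 0.0151
```

```bash
python3 - <<'E'
from h import *
ef(166.5,0,-80,.073)
shot('scene','t1.png')
p,d=load('scene'); a=p[150:260,300:480]; cv2.imwrite('pics/t1c.png',np.clip(cv2.resize(a,None,fx=4,fy=4)[:,:,::-1]*1.4,0,255).astype(np.uint8))
E
```

```text
foot-frame X,Y mm 0.06 -78.8 F across,along 0.1 -1.0
t 14.8 pos [0.5114 0.0638 0.0695] todo cm [-0.03 -0.12  0.35] deg [-0.04  0.03 -0.26] F [-0.2 -1.  -2.9] T [-0.01 -0.04 -0.  ] w 0.0151
```

View pics/t1c.png

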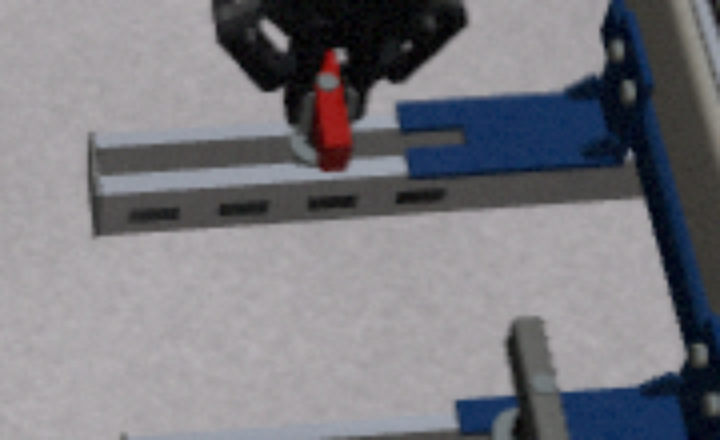

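The crop shows the red handle at (332,110), square across the rail and parallel to the fitted grey one, with the nut inside the slot and the flange raised. I continue the tug.

Emit:
move_arm --series '[[[0,0,0.15,0,0,0,0],[0,0,0.1,0,0,0,0],[0,0,0.1,0,0,0,0],[0,0,0,0,0,0,0],[0,0,0,0,0,0,0]]]'

```text
clock: 15.35
eef_pos: [0.5111, 0.0638, 0.0731]
tool_rot: [0.115, 0.993, 0.0, -0.0]
ft_force: [-0.3, -0.4, -3.2]
grip_width: 0.0149
```

```bash
python3 - <<'E'
from h import *
ef(166.5,0,-80,.073)
E
```

```text
foot-frame X,Y mm -0.16 -78.84 F across,along -0.2 -0.4
t 15.35 pos [0.5111 0.0638 0.0731] todo cm [-0.01 -0.12 -0.01] deg [-0.03 -0.   -0.27] F [-0.3 -0.4 -3.2] T [ 0.03 -0.07 -0.05] w 0.0149
```

Emit:
move_arm --series '[[[0,0,0.06,0,0,0,0],[0,0,0.05,0,0,0,0],[0,0,0,0,0,0,0],[0,0,0,0,0,0,0],[0,0,0,0,0,0,0]]]'

```text
clock: 15.85
eef_pos: [0.511, 0.0638, 0.0731]
tool_rot: [0.115, 0.993, 0.0, -0.001]
ft_force: [0.9, 0.1, -5.1]
grip_width: 0.0152
```

```bash
python3 - <<'E'
from h import *
ef(166.5,0,-80,.073)
E
```

```text
foot-frame X,Y mm -0.3 -78.89 F across,along 0.8 0.3
t 15.85 pos [0.511  0.0638 0.0731] todo cm [ 0.   -0.12 -0.01] deg [-0.03 -0.06 -0.27] F [ 0.9  0.1 -5.1] T [ 0.04 -0.25  0.02] w 0.0152
```

Emit:
move_arm --series '[[[0,0,0.1,0,0,0,0],[0,0,0.1,0,0,0,0],[0,0,0.15,0,0,0,0],[0,0,0.15,0,0,0,0],[0,0,0.15,0,0,0,0]]]'

```text
clock: 16.35
eef_pos: [0.5109, 0.0638, 0.0732]
tool_rot: [0.115, 0.993, -0.0, -0.002]
ft_force: [5.7, 0.8, -20.6]
grip_width: 0.015
```

```bash
python3 - <<'E'
from h import *
ef(166.5,0,-80,.073)
E
```

```text
foot-frame X,Y mm -0.43 -78.92 F across,along 5.4 2.1
t 16.35 pos [0.5109 0.0638 0.0732] todo cm [ 0.02 -0.12 -0.02] deg [-0.01 -0.26 -0.27] F [  5.7   0.8 -20.6] T [ 0.21 -1.5  -0.05] w 0.015
```

A firm catch: 18 N of pull with no rise. I ease down about 1 mm, staying 2.5 mm above the plate, and start the slide.

Emit:
move_arm --series '[[[0.03,0,-0.1,0,-0.2,-0.2,0],[0.15,0.6,0,0,0,0,0],[0.2,0.8,0,0,0,0,0],[0.1,0.4,0,0,0,0,0],[0,0,0,0,0,0,0]]]'

```text
clock: 16.85
eef_pos: [0.5145, 0.0816, 0.0731]
tool_rot: [0.117, 0.993, -0.002, -0.001]
ft_force: [2.3, -2.0, -7.0]
grip_width: 0.0155
```

```bash
python3 - <<'E'
from h import *
ef(166.5,0,-52,.0722)
E
```

```text
foot-frame X,Y mm -1.0 -60.76 F across,along 2.7 -1.4
t 16.85 pos [0.5145 0.0816 0.0731] todo cm [ 0.3   0.83 -0.09] deg [ 0.23 -0.19 -0.01] F [ 2.3 -2.  -7. ] T [-0.32 -0.41 -0.03] w 0.0155
```

Emit:
move_arm --series '[[[0.08,0,-0.09,0.2,-0.1,0,0],[0.12,0.4,0,0,0,0,0],[0.1,0.4,0,0,0,0,0],[0,0,0,0,0,0,0],[0,0,0,0,0,0,0]]]'

```text
clock: 17.35
eef_pos: [0.5179, 0.0914, 0.0731]
tool_rot: [0.117, 0.993, 0.001, -0.001]
ft_force: [-0.1, -1.8, -5.3]
grip_width: 0.015
```

```bash
python3 - <<'E'
from h import *
ef(166.5,0,-52,.0722)
E
```

```text
foot-frame X,Y mm -0.06 -50.38 F across,along 0.3 -1.8
t 17.35 pos [0.5179 0.0914 0.0731] todo cm [-0.03 -0.16 -0.09] deg [-0.11 -0.05 -0.06] F [-0.1 -1.8 -5.3] T [-0.23  0.03  0.03] w 0.015
```

Emit:
move_arm --series '[[[0,0,-0.1,0,0,0,0],[0,0.1,-0.05,0,0,0,0],[0.05,0.3,0,0,0,0,0],[0.1,0.4,0,0,0,0,0],[0,0,0,0,0,0,0]]]'

```text
clock: 17.85
eef_pos: [0.5202, 0.1009, 0.0728]
tool_rot: [0.117, 0.993, 0.002, 0.0]
ft_force: [-0.6, 0.4, -3.3]
grip_width: 0.015
```

```bash
python3 - <<'E'
from h import *
ef(166.5,0,-30,.0722)
E
```

```text
foot-frame X,Y mm 0.02 -40.64 F across,along -0.7 0.3
t 17.85 pos [0.5202 0.1009 0.0728] todo cm [ 0.25  1.04 -0.06] deg [-0.25  0.06 -0.06] F [-0.6  0.4 -3.3] T [0.08 0.06 0.03] w 0.015
```

Emit:
move_arm --series '[[[0.1,0.3,-0.05,-0.2,0,0,0],[0.1,0.5,0,0,0,0,0],[0.1,0.5,0,0,0,0,0],[0.1,0.3,0,0,0,0,0],[0,0,0,0,0,0,0]]]'

```text
clock: 18.35
eef_pos: [0.5245, 0.1188, 0.0723]
tool_rot: [0.117, 0.993, 0.0, 0.0]
ft_force: [-0.9, -0.4, -1.6]
grip_width: 0.015
```

```bash
python3 - <<'E'
from h import *
ef(166.5,0,-10,.0725)
E
```

```text
foot-frame X,Y mm -0.04 -22.27 F across,along -0.8 -0.6
t 18.35 pos [0.5245 0.1188 0.0723] todo cm [0.29 1.19 0.02] deg [-0.04  0.05 -0.1 ] F [-0.9 -0.4 -1.6] T [0.05 0.14 0.01] w 0.015
```

Emit:
move_arm --series '[[[0.1,0.4,0.03,0,0,0,0],[0.1,0.4,0,0,0,0,0],[0.07,0.3,0,0,0,0,0],[0,0,0,0,0,0,0],[0,0,0,0,0,0,0]]]'

```text
clock: 18.85
eef_pos: [0.5274, 0.1309, 0.0725]
tool_rot: [0.117, 0.993, 0.0, 0.0]
ft_force: [-0.2, -0.3, -2.7]
grip_width: 0.0153
```

```bash
python3 - <<'E'
from h import *
ef(166.5,0,0,.0725)
E
```

```text
foot-frame X,Y mm -0.02 -9.77 F across,along -0.1 -0.3
t 18.85 pos [0.5274 0.1309 0.0725] todo cm [0.23 0.95 0.  ] deg [-0.04  0.04 -0.11] F [-0.2 -0.3 -2.7] T [-0.01  0.16  0.  ] w 0.0153
```

Emit:
move_arm --series '[[[0.05,0.2,0,0,0,0,0],[0.05,0.2,0,0,0,0,0],[0.05,0.2,0,0,0,0,0],[0,0,0,0,0,0,0],[0,0,0,0,0,0,0]]]'

```text
clock: 19.35
eef_pos: [0.5289, 0.1372, 0.0724]
tool_rot: [0.117, 0.993, 0.0, 0.0]
ft_force: [-0.7, 0.8, -3.0]
grip_width: 0.0151
```

```bash
python3 - <<'E'
from h import *
ef(166.5,0,0,.0725)
E
```

```text
foot-frame X,Y mm -0.03 -3.32 F across,along -0.9 0.6
t 19.35 pos [0.5289 0.1372 0.0724] todo cm [0.08 0.32 0.01] deg [-0.04  0.03 -0.08] F [-0.7  0.8 -3. ] T [-0.07  0.16  0.05] w 0.0151
```

Emit:
move_arm --series '[[[0.03,0.1,0,0,0,0,0],[0.03,0.1,0,0,0,0,0],[0.02,0.08,0,0,0,0,0],[0.02,0.08,0,0,0,0,0],[0.02,0.08,0,0,0,0,0]]]'

```text
clock: 19.85
eef_pos: [0.5297, 0.1404, 0.0723]
tool_rot: [0.117, 0.993, -0.001, -0.0]
ft_force: [-2.0, -2.5, -2.0]
grip_width: 0.0148
```

```bash
python3 - <<'E'
from h import *
ef(166.5,0,0,.0725)
E
```

```text
foot-frame X,Y mm -0.04 0.04 F across,along -1.4 -2.9
t 19.85 pos [0.5297 0.1404 0.0723] todo cm [ 0.   -0.    0.02] deg [ 0.14 -0.03 -0.03] F [-2.  -2.5 -2. ] T [-0.75  0.38 -0.02] w 0.0148
```

Emit:
move_arm --series '[[[0.02,0.1,0,0,0,0,0],[0.02,0.1,0,0,0,0,0],[0.03,0.12,0,0,0,0,0],[0.03,0.12,0,0,0,0,0],[0.03,0.12,0,0,0,0,0]]]'

```text
clock: 20.35
eef_pos: [0.5297, 0.141, 0.0723]
tool_rot: [0.119, 0.993, -0.007, -0.001]
ft_force: [-1.8, -5.7, -0.6]
grip_width: 0.0149
```

```bash
python3 - <<'E'
from h import *
ef(166.5,0,0,.0725)
E
```

```text
foot-frame X,Y mm -0.1 0.56 F across,along -0.4 -6.0
t 20.35 pos [0.5297 0.141  0.0723] todo cm [-0.   -0.06  0.02] deg [ 0.77 -0.16  0.16] F [-1.8 -5.7 -0.6] T [-1.34  0.45  0.  ] w 0.0149
```

Emit:
move_arm --series '[[[0.03,0.15,0,0.8,0,0,0],[0.03,0.15,0,0.8,0,0,0],[0.03,0.18,0,0.8,0,0,0],[0.04,0.2,0,0.8,0,0,0],[0.04,0.2,0,0.8,0,0,0]]]'

```text
clock: 20.85
eef_pos: [0.5298, 0.1397, 0.0721]
tool_rot: [0.122, 0.992, 0.017, -0.005]
ft_force: [-2.2, -9.0, 0.3]
grip_width: 0.0152
```

```bash
python3 - <<'E'
from h import *
ef(166.5,0,0,.0725)
E
```

```text
foot-frame X,Y mm 0.3 -0.61 F across,along -0.0 -9.3
t 20.85 pos [0.5298 0.1397 0.0721] todo cm [-0.01  0.07  0.04] deg [-2.04 -0.31  0.5 ] F [-2.2 -9.   0.3] T [-2.    0.6   0.09] w 0.0152
```

Emit:
move_arm --series '[[[0.02,0.15,0,-0.7,0,0,0],[0.02,0.15,0,-0.6,-0.2,0.3,0],[0.02,0.15,0,-0.3,0,0,0],[0.03,0.18,0,0,0,0,0],[0.03,0.18,0,0,0,0,0]]]'

```text
clock: 21.35
eef_pos: [0.5298, 0.141, 0.072]
tool_rot: [0.121, 0.993, -0.004, -0.001]
ft_force: [-1.6, -7.9, 1.2]
grip_width: 0.0152
```

```bash
python3 - <<'E'
from h import *
ef(166.5,0,0,.0725)
E
```

```text
foot-frame X,Y mm -0.02 0.61 F across,along 0.2 -8.0
t 21.35 pos [0.5298 0.141  0.072 ] todo cm [-0.01 -0.06  0.05] deg [ 0.48 -0.21  0.44] F [-1.6 -7.9  1.2] T [-1.92  0.49  0.01] w 0.0152
```

Emit:
move_arm --series '[[[0.04,0.2,0,0.4,0,0.2,0],[0.05,0.25,0,0.3,0,0,0],[0.06,0.3,0,0.3,0,0,0],[0.06,0.3,0,0.3,0,0,0],[0.06,0.3,0,0.3,0,0,0]]]'

```text
clock: 21.85
eef_pos: [0.5299, 0.1413, 0.072]
tool_rot: [0.123, 0.992, -0.007, -0.003]
ft_force: [-2.9, -11.3, 1.7]
grip_width: 0.0149
```

```bash
python3 - <<'E'
from h import *
ef(166.5,0,0,.0725)
E
```

```text
foot-frame X,Y mm 0.02 0.92 F across,along -0.2 -11.7
t 21.85 pos [0.5299 0.1413 0.072 ] todo cm [-0.02 -0.09  0.05] deg [ 0.71 -0.41  0.58] F [ -2.9 -11.3   1.7] T [-2.58  0.65  0.01] w 0.0149
```

Firmly home: 12 N along the rail and Y steady at about +0.9 mm. I level the tool and lower onto the foot, with contact expected at z of about 0.0695.

Emit:
move_arm --series '[[[0,0,0,0.5,-0.3,0.5,0],[0,0.03,-0.08,0,0,0,0],[0,0.03,-0.08,0,0,0,0],[0,0.03,-0.05,0,0,0,0],[0,0,0,0,0,0,0]]]'

```text
clock: 22.35
eef_pos: [0.5297, 0.1407, 0.07]
tool_rot: [0.118, 0.993, -0.004, -0.001]
ft_force: [-1.8, -4.5, -0.9]
grip_width: 0.0152
```

```bash
python3 - <<'E'
from h import *
ef(166.5,0,0,.0695)
E
```

```text
foot-frame X,Y mm -0.09 0.31 F across,along -0.7 -4.8
t 22.35 pos [0.5297 0.1407 0.07  ] todo cm [ 0.   -0.03 -0.05] deg [ 0.49 -0.12  0.11] F [-1.8 -4.5 -0.9] T [-1.    0.37  0.03] w 0.0152
```

Emit:
move_arm --series '[[[0,0.02,-0.08,0.3,0,0,0],[0,0.02,-0.1,0,0,0,0],[0,0.02,-0.1,0,0,0,0],[0,0.02,-0.1,0,0,0,0],[0,0.02,-0.1,0,0,0,0]]]'

```text
clock: 22.85
eef_pos: [0.5297, 0.1407, 0.0696]
tool_rot: [0.118, 0.993, -0.004, 0.0]
ft_force: [-4.5, -5.3, 6.2]
grip_width: 0.0149
```

```bash
python3 - <<'E'
from h import *
ef(166.5,0,0,.0695)
E
```

```text
foot-frame X,Y mm -0.04 0.3 F across,along -3.2 -6.2
t 22.85 pos [0.5297 0.1407 0.0696] todo cm [-0.   -0.03 -0.01] deg [0.42 0.   0.11] F [-4.5 -5.3  6.2] T [-1.33  0.9   0.01] w 0.0149
```

Flange on the foot: Fz is up about 9 N at z=0.0696. I relax, then open only enough to clear.

Emit:
move_arm --series '[[[0,0,0,0.3,0,0,0],[0,0,0,0,0,0,0],[0,0,0,0,0,0,0],[0,0,0,0,0,0,0.3],[0,0,0,0,0,0,0.6]]]'

```text
clock: 23.35
eef_pos: [0.5317, 0.1436, 0.0706]
tool_rot: [0.118, 0.993, 0.002, 0.002]
ft_force: [-0.2, 0.2, -0.5]
grip_width: 0.0392
```

Emit:
move_arm --series '[[[0,0,0,0,0,0,0.6],[0,0,0,0,0,0,0.6],[0,0,0,0,0,0,0.6],[0,0,0,0,0,0,0.6],[0,0,0,0,0,0,0.6]]]'

```text
clock: 23.85
eef_pos: [0.534, 0.1467, 0.0721]
tool_rot: [0.117, 0.993, 0.004, 0.004]
ft_force: [-0.3, -0.4, 0.3]
grip_width: 0.0513
```

```bash
python3 - <<'E'
from h import *
ef(166.5,0,0,.0695)
shot('scene','r1.png')
p,d=load('scene'); a=p[130:240,360:540]; cv2.imwrite('pics/r1c.png',np.clip(cv2.resize(a,None,fx=4,fy=4)[:,:,::-1]*1.4,0,255).astype(np.uint8))
E
```

```text
foot-frame X,Y mm 2.77 7.11 F across,along -0.1 -0.5
t 23.85 pos [0.534  0.1467 0.0721] todo cm [-0.43 -0.63 -0.26] deg [-0.44  0.53 -0.12] F [-0.3 -0.4  0.3] T [-0.01  0.06  0.  ] w 0.0513
```

View pics/r1c.png

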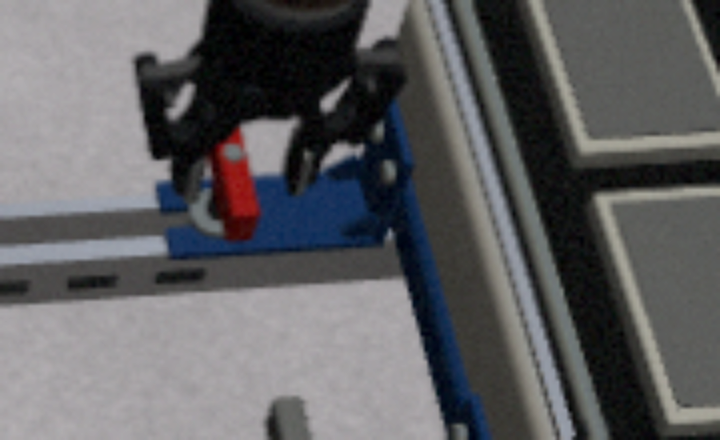

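The crop shows the bolt at (233,185) on the blue foot, handle square, with both fingers clear. The arm drifted a few mm after release, so I recentre and rise.

Emit:
move_arm --series '[[[-0.2,-0.5,0.3,0,0,0,0.6],[-0.1,-0.1,0.8,0,0,0,0.6],[-0.1,0,1,0,0,0,0.6],[0,0,1.5,0,0,0,0.6],[0,0,2,0,0,0,0.6]]]'

```text
clock: 24.4
eef_pos: [0.5271, 0.139, 0.1291]
tool_rot: [0.117, 0.993, 0.003, 0.001]
ft_force: [-0.6, 0.7, -0.2]
grip_width: 0.0509
```

Emit:
move_arm --series '[[[0,0,3,0,0,0,0.6],[0,-1,4,0,0,0,0.6],[0,-3,4,0,0,0,0.6],[-2,-4,2,0,0,0,0.6],[-2,-4,0,0,0,0,0.6]]]'

```text
clock: 24.9
eef_pos: [0.4884, 0.0198, 0.2709]
tool_rot: [0.112, 0.994, 0.004, 0.007]
ft_force: [1.1, -1.2, -0.2]
grip_width: 0.0512
```

Emit:
move_arm --series '[[[-2,-4,0,0,0,0,0.6],[-2,-4,0,0,0,0,0.6],[-2,-3,0,0,0,0,0.6],[0,0,0,0,0,0,0.6],[0,0,0,0,0,0,0.6]]]'

```text
clock: 25.4
eef_pos: [0.4241, -0.0981, 0.2791]
tool_rot: [0.116, 0.993, 0.003, 0.013]
ft_force: [-0.3, -0.6, 0.0]
grip_width: 0.0515
```

```bash
python3 - <<'E'
from h import *
th=np.radians(76.5); ey=np.array([np.cos(th),np.sin(th)]); ex=np.array([ey[1],-ey[0]]); o=np.array([.5297,.1404])
st()
for cam in('top','scene'):
    p,d=shot(cam,'f_%s.png'%cam); C=cloud(cam,d); hsv=cv2.cvtColor(p,cv2.COLOR_RGB2HSV)
    m=((hsv[...,0]<8)|(hsv[...,0]>172))&(hsv[...,1]>150)&(hsv[...,2]>60)&(d>0)&(C[...,2]>.08)
    P=C[m]; P=P[P[:,2]>np.percentile(P[:,2],90)-.007]
    r=cv2.minAreaRect((P[:,:2]*1000).astype(np.float32)); c=np.array(r[0])/1000-o
    print(cam,len(P),'ztop',np.percentile(P[:,2],[50,90]).round(4),r,'XY',(c@ex*1000).round(1),(c@ey*1000).round(1))
p,d=load('top'); a=p[240:330,120:260]; cv2.imwrite('pics/f_c.png',np.clip(cv2.resize(a,None,fx=5,fy=5)[:,:,::-1]*1.4,0,255).astype(np.uint8))
E
```

```text
{'clock': 25.4, 'joint_pos': [-0.2342, 0.074, -0.0715, 1.3995, 0.01, -0.0012], 'eef_pos': [0.4241, -0.0981, 0.2791], 'tool_rot': [0.1162, 0.9931, 0.0035, 0.0134], 'ft_force': [-0.3061, -0.633, 0.0203], 'ft_torque': [0.0065, 0.023, 0.0281], 'grip_width': 0.0515}
top 338 ztop [0.1022 0.1043] ((530.4248657226562, 140.1298065185547), (15.65427017211914, 77.6116714477539), 76.0257568359375) XY 0.8 -0.1
scene 171 ztop [0.1017 0.1037] ((530.33740234375, 138.85377502441406), (15.471484184265137, 77.99375915527344), 77.28803253173828) XY 1.0 -1.4
```

View pics/f_c.png

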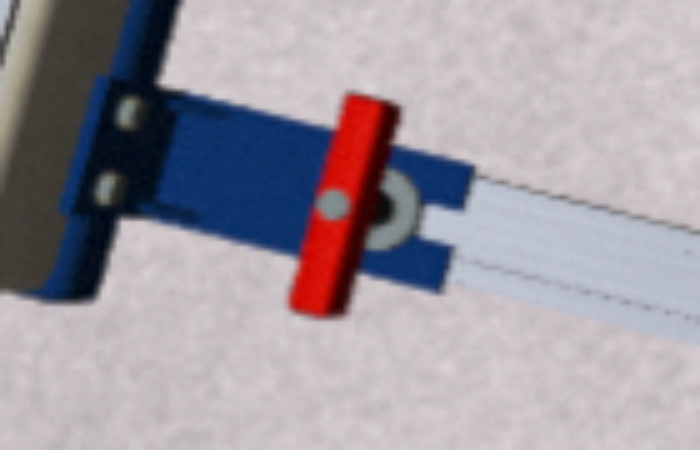

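View pics/f_scene.png

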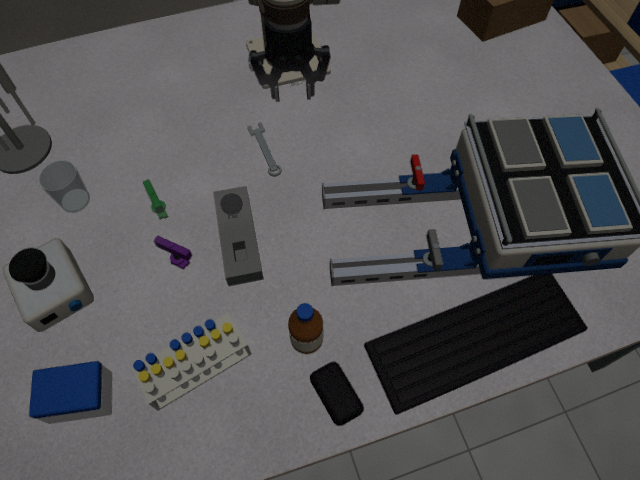

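The handle top is at 0.102 m, exactly as expected for the flange on the plate. The axis is within about 1 mm of home and the handle is square. The knob, the bottle and the look-alikes haven't moved. I'm handing in.

```bash
python3 - <<'E'
from h import *
print(bot.job_done()); st()
E
```

```text
the job is handed in; nothing more can be done
None
the job is handed in; nothing more can be done
```

The red-handled bolt is fitted in the near foot and the job is handed in, at about 25.5 s of the 64 s allowed. No verdict is reported back.

**What I did**
- I took the bolt from the holder and lowered its nut into the near rail's slot, about 80 mm before home. It went in without resistance, and I felt the flange touch the rail.
- I turned it 90° clockwise and tugged it up. It rose 8.6 mm and then caught firmly, at about 18 N of pull.
- I slid it raised into the U-slot until it stopped firmly at about 12 N, then let it down onto the foot (about 9 N of contact) and released it.

**Last checks**
- **Height:** the handle top is at 0.102 m, as it should be with the flange on the plate.
- **Squareness:** the handle is square across the rail to within about 1°.
- **Position along the rail:** the two cameras disagree slightly. The top camera puts the bolt 0.1 mm from home and the scene camera 1.4 mm short of it, both within the calibration error.
- **Surroundings:** the arm is clear, and the knob, bottle and look-alike bolts stand where they were.

When I opened the gripper, the arm drifted about 7 mm towards the shaker. The picture showed both fingers clear of the bolt, and the bolt still in place.

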